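Unlock the telescopic work lamp and hold it raised

ROBOT

A 7-joint arm with a two-finger parallel gripper is mounted at the origin on a cart in front of the work surface, level with it; the furniture and walls round the work are solid. World frame = base frame: x ahead of the robot, y to its left, z up, the work surface at z = 0. Lengths are in m, angles in rad, forces in N, time in s.
With the tool pointing down it reaches from about 0.4 to 0.85 m from the base axis. Payload 10.4 kg.
Tool frame: the origin (TCP) lies between the finger pads; the fingertips stand 17 mm ahead of it and the grasp point (between the pads) lies 2 mm behind it; z points along the fingers, y is the line along which they close (so a half turn about z gives the same grasp; the last joint's range is limited). The gripper opens to 85 mm and grips with 20 to 120 N. Pads are 22 mm wide; open, the fingers measure 114 mm over their backs; the gripper's body (76 mm by 85 mm) begins 54 mm behind the grasp point. The pads swing forward as they close: fully open they stand 13 mm farther back than shut.
Start: joints at [1.326, 0.332, -0.065, 1.46, 0.022, 1.35, -0.088], TCP at [0.138, -0.61, 0.248] pointing down, gripper open.
Joint ranges: [-2.6, 2.6], [-0.5, 2.12], [-1.47, 1.34], [0.16, 2.42], [-1.27, 4.41], [0.06, 2.06], [-2.6, 2.6]. Speed limits (rad/s): [2.22, 2.22, 2.79, 2.79, 3.14, 3.14, 3.14].

INTERFACE

Orientations are given as a unit quaternion [x, y, z, w].
In Python, from workcell import readout, imaging, manip gives the robot as it stands. The module is installed in compiled form; this text tells all that it offers.
- The arm moves only by the shell command python3 -m crank 'ROWS' [OPENING] [FORCE]. ROWS is JSON, a list of rows, each a list of 4 numbers: the shift along the tool's x, y, z as a fraction of full scale, then the turn about the tool's z as a fraction of full scale. In form: [[x, y, z, yaw], ...]. A call has 1 to 5 rows; each row is the pose to reach, as a shift and turn from the pose commanded when the call began, along the tool's axes at that moment; what a row does not reach only later rows make up. Full scale, the value 1, is 400 mm for a shift and 60 degrees for a turn. A row lasts 1/12 s, in which the tool goes at most 41.7 mm and 7.16 degrees, less where a joint would pass 70% of its speed; a pose out of reach is approached as far as the arm can. A call with a number of a shift or a turn outside -1 to 1 is refused whole. A call with a gripper value outside its range is refused whole. OPENING is the gripper command: -1 is shut, 1 is fully open, values between are in proportion, set as the call begins (- or left out, the last holds). The fingers move at their own pace and stop on an object; FORCE is the grip in N (left out, the last holds). Time passes only in rows, so rows that repeat a pose let the fingers close. It gives the time, the measured TCP pose, the force, the opening and the grip force at its end, in the units of the state.
- readout.get_obs(): the state, without advancing time (a new reading comes with each control period).
- imaging.camera(name): name is "scene" or "top"; returns a dict with "color" (400x640x3 uint8, red, green, blue), "fx", "fy", "cx", "cy" (pixels), "rvec" (rotation vector, rad) and "tvec" (3), from world to camera coordinates, as OpenCV has them. Camera axes: x right, y down, z forward; pixel columns grow to the right and rows downward; lengths in m; the calibration is good to about 2 mm. A picture is of the moment at which its call begins. There is no depth.
- manip.hand_in(): hands the job in; it is judged then, once.
The state is a dict: "clock": time; "joint_pos": joint angles; "joint_velocities": joint speeds; "tau": joint torques, N m; "position": TCP position; "ee_rot": TCP orientation; "ft_force": force on the tool from outside, world axes, zero at the start; "torque": the same for the moment, N m; "grip_width": opening from 0.0 (shut) to 1.0 (fully open); "grasp_force": force on a finger pad.
Only numpy, scipy, OpenCV 4.12 (cv2) and the standard library are available. Lean on these libraries where they do the work, as an engineer would, in place of code of your own. Each camera call takes 0.05 s, during which the arm holds its last target. There are 200 camera calls.

TASK

Raise the telescopic work lamp over the worktop: slide its yellow lock knob away from the mast all the way to its end stop, then take the black grip on top of the lamp so that the red button in it is squeezed in before the head rises, and pull the head straight up past the first stop to the second stop, both tubes fully out. The lamp sinks if let go, so finish while still holding it by the grip, fully raised. Leave the jars, bottles, tin and mug standing round it where they are.

Things in the scene. Friction and masses are not known exactly. Their poses are not given: they have to be found in the camera images.
- lamp: Grey telescopic work lamp fixed to the worktop on a black base plate (90 x 240 x 14 mm). Origin: under the mast axis at worktop level. Its z is up, -x points to its front (red button side), -y along the plate to the yellow lock. The plate spans y -190 to +50 mm. Outer tube 56 mm across (68 at its foot), top at 90 mm; a middle and an inner tube come out of it.
- lock_grip (a point): Point to grip the yellow lock knob, a block 18 mm thick along the lamp's x, 30 mm long along its y, standing from 30 to 68 mm above the worktop; the point is 52 mm up, 115 mm from the mast axis when locked. A steel pin from its foot into the outer tube blocks the mast until withdrawn. Axes as the lamp's; moves with the knob.
- lamp_lock (a joint): Travel of the yellow lock knob in m, straight along the lamp's -y (away from the mast): 0 = pin fully in, 0.040 = at its end stop (it starts between 0 and 0.008). Friction about 2 N; it stays where it is left.
- head_grip (a point): Centre of the black grip block on the lamp head (moves with it): 142 mm above the worktop with the mast down, 262 mm fully out. Block 30 x 30 mm, 48 mm tall (26 below to 22 above this point), over the round head 68 mm across, 22 mm tall. Red button in its -x face: along the lamp's x, grip plus button is 36 mm with the button out, 31.5 mm with it in. Axes as the lamp's.
- lamp_grip: The same black grip block with its red button; origin on the mast axis, 142 mm below the block's centre, axes as the lamp's. Wall cabinets hang 0.55 m above the back of the worktop, behind the lamp and to its right: keep wrist and arm clear of them, also when swinging in from the right.
- lamp_button (a joint): Travel (m) of the red button along the lamp's +x into the grip: 0 out, 0.0045 fully in. Cap 20 mm wide, 26 mm tall, standing 6 mm out of the -x face at head_grip's height. Spring 3 N at first touch, 7 N fully in; springs out when let go. More than 3 mm in frees the mast; it must be in as the head leaves its lowest place, or a catch blocks the pull.
- lamp_head (a joint): Travel of the inner tube with head, upward out of the middle tube, in m: 0 = down, 0.060 = fully out (first stop). Needs about 3 N, so it comes first.
- lamp_mid (a joint): Travel of the middle tube, upward out of the outer tube, in m: 0 = down, 0.060 = fully out (second stop: head 0.120 m above its lowest place). Needs about 8 N, when the inner tube is fully out. Both tubes sink back if let go.
- pepper_drum: Bystander to be left alone: black drum with a white lid, 46 mm across, 98 mm tall; origin under its centre, on the worktop.
- mug: Bystander to be left alone: orange mug, 81 mm across, 101 mm tall, handle to one side; origin under its centre, on the worktop.
- food_tin: Bystander to be left alone: green and gold food tin, 75 mm across, 58 mm tall; origin under its centre, on the worktop.
- soy_bottle: Bystander to be left alone: small dark bottle with a tan cap, 40 mm across, 145 mm tall; origin under its centre, on the worktop.
- spice_pot: Bystander to be left alone: small glass spice pot with a green lid, 46 mm across, 98 mm tall; origin under its centre, on the worktop.

How it is judged:
On the way, in this order (a step that is already met when the one before it is completed fails the run):
1. the yellow lock is slid to its end stop while the mast is still down (value of joint lamp_lock above 0.036 m and value of joint each of lamp_head, lamp_mid below 0.003 m), for 0.1 s.
2. the red button is squeezed in by the fingers with the mast still down (value of joint lamp_button above 0.003 m and value of joint each of lamp_head, lamp_mid below 0.006 m and contact force between the fingers and lamp_grip above 2 N), for 0.05 s.
3. the inner tube is drawn out to the first stop (value of joint lamp_head above 0.055 m), for 0.05 s.
4. the mast is drawn out to the second stop (value of joint lamp_head above 0.055 m and value of joint lamp_mid above 0.054 m), for 0.2 s.
At the end, for the whole second after the job is handed in: The lock is within 4 mm of its end stop, the inner tube within 5 mm and the middle tube within 6 mm of fully out, at rest, and the fingers still hold the grip (more than 3 N) (all of step 4 and value of joint lamp_lock above 0.036 m and contact force between the fingers and lamp_grip above 3 N and velocity of joint each of lamp_head, lamp_mid below 0.02 m/s); the arm keeps its last pose, push and grip.
It fails at once if the pepper drum is shifted more than 30 mm or tipped (distance of pepper_drum from where it was at the start of the episode above 0.03 m or angle between pepper_drum's own z axis and vertical above 0.4 rad).
It fails at once if the mug is shifted more than 30 mm or tipped (distance of mug from where it was at the start of the episode above 0.03 m or angle between mug's own z axis and vertical above 0.4 rad).
It fails at once if the food tin is shifted more than 30 mm or tipped (distance of food_tin from where it was at the start of the episode above 0.03 m or angle between food_tin's own z axis and vertical above 0.4 rad).
It fails at once if the soy bottle is shifted more than 30 mm or tipped (distance of soy_bottle from where it was at the start of the episode above 0.03 m or angle between soy_bottle's own z axis and vertical above 0.4 rad).
It fails at once if the spice pot is shifted more than 30 mm or tipped (distance of spice_pot from where it was at the start of the episode above 0.03 m or angle between spice_pot's own z axis and vertical above 0.4 rad).
It also fails if it takes over 48 s, if anything falls off the work surface, if the arm or the gripper's body presses on something with over 40 N, if the wrist force passes 120 N, or if a joint passes its speed limit or range.

## Working session

There is one attempt and no reset: what is moved stays moved. The work goes in short steps, Python scripts to look and compute and a shell command to move; the robot and the scene stay as the last step left them, time stands still between calls to the robot, and variables do not carry over. Pictures are saved under pics/ and viewed, at most 10 in all, crops included, and the job is handed in when it is done.

```bash
mkdir -p pics; cat > h.py <<'E'
import numpy as np, cv2
from workcell import readout, imaging
from scipy.spatial.transform import Rotation as R
def cam(n):
    c=imaging.camera(n); c['bgr']=cv2.cvtColor(c['color'],cv2.COLOR_RGB2BGR); return c
def ray(c,u,v):
    Rm=cv2.Rodrigues(np.array(c['rvec'],float))[0]; t=np.array(c['tvec'],float).ravel()
    return -Rm.T@t, Rm.T@np.array([(u-c['cx'])/c['fx'],(v-c['cy'])/c['fy'],1])
def onz(c,u,v,z):
    o,d=ray(c,u,v); return o+d*(z-o[2])/d[2]
def proj(c,p):
    K=np.array([[c['fx'],0,c['cx']],[0,c['fy'],c['cy']],[0,0,1.]])
    return cv2.projectPoints(np.array(p,float).reshape(-1,1,3),np.array(c['rvec'],float),np.array(c['tvec'],float),K,None)[0].reshape(-1,2)
def blobs(c,lo,hi,amin=30):
    h=cv2.cvtColor(c['bgr'],cv2.COLOR_BGR2HSV); m=cv2.inRange(h,lo,hi)
    n,l,s,ce=cv2.connectedComponentsWithStats(m)
    return [(s[i].tolist(),ce[i].round(1).tolist()) for i in range(1,n) if s[i][4]>=amin]
E
python3 - <<'E'
from h import *
o=readout.get_obs(); print({k:np.round(v,3) for k,v in o.items()})
print(R.from_quat(o['ee_rot']).as_matrix().round(3))
for n in('scene','top'):
    c=cam(n); cv2.imwrite(f'pics/{n}0.png',c['bgr']); print(n,ray(c,320,200))
    print('Y',blobs(c,(22,120,100),(34,255,255))); print('R',blobs(c,(0,150,80),(6,255,255),10),blobs(c,(174,150,80),(180,255,255),10))
E
```

```text
{'clock': np.float64(0.0), 'joint_pos': array([ 1.326,  0.333, -0.065,  1.461,  0.022,  1.35 , -0.088]), 'joint_velocities': array([ 0.   ,  0.   ,  0.001, -0.   ,  0.001, -0.001,  0.   ]), 'tau': array([-0.0000e+00, -6.2544e+01,  4.9000e-02, -3.9160e+01,  1.6000e-02,
        1.0000e-02, -0.0000e+00]), 'position': array([ 0.137, -0.609,  0.247]), 'ee_rot': array([ 0.994,  0.111, -0.   , -0.001]), 'ft_force': array([ 0.133, -0.305, -1.469]), 'torque': array([-0.017, -0.05 ,  0.068]), 'grasp_force': np.float64(0.0), 'grip_width': np.float64(1.002)}
[[ 0.975  0.22  -0.   ]
 [ 0.22  -0.975  0.001]
 [-0.    -0.002 -1.   ]]
scene (array([ 0.01070514, -0.57030011,  1.34133191]), array([ 0.34440993,  0.30518968, -0.88784736]))
Y [([315, 209, 10, 14, 85], [320.0, 215.0])]
R [([285, 170, 5, 9, 30], [287.1, 174.0]), ([596, 348, 11, 4, 15], [601.3, 349.7]), ([608, 350, 7, 8, 13], [611.4, 353.7]), ([612, 358, 14, 12, 46], [616.5, 363.4]), ([613, 370, 8, 4, 14], [617.0, 371.4])] [([606, 348, 28, 32, 268], [617.6, 367.0])]
top (array([ 0.37635432, -0.13538532,  1.4711202 ]), array([ 0.08268826,  0.00829152, -0.99654332]))
Y [([326, 205, 10, 7, 51], [330.4, 208.1])]
R [([289, 202, 6, 4, 15], [291.7, 203.5]), ([596, 243, 20, 17, 273], [605.6, 251.5])] []
```

View pics/scene0.png

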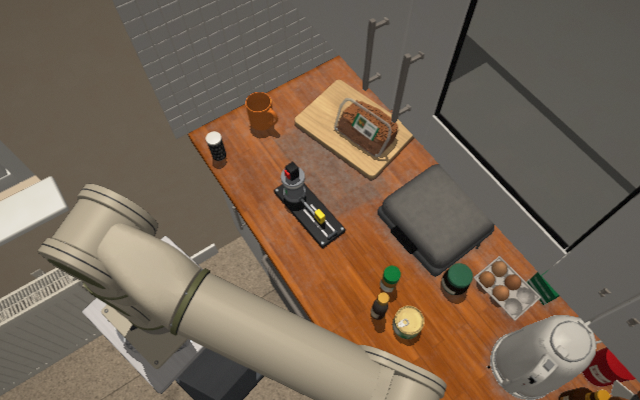

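View pics/top0.png

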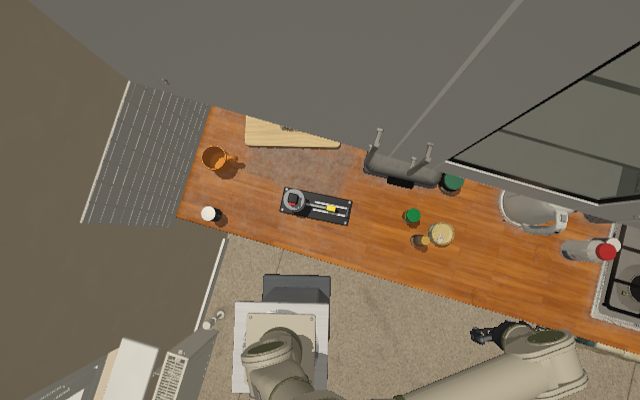

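The scene view shows the lamp mast near (293,185), the yellow knob at (320,215) and the red button at (287,174). In the top view they are at (293,201), (331,208) and (292,203). The mug and drum stand left of the lamp; the spice pot, soy bottle and tin stand to its right. Next I'll measure the lamp.

```bash
python3 - <<'E'
from h import *
S=cam('scene');T=cam('top')
print('knob',onz(T,330.9,208.3,.068),onz(S,320,213.5,.06))
for n,c,(x,y) in(('s',S,(255,145)),('t',T,(265,175))):
    cr=c['bgr'][y:y+105,x:x+100]
    cv2.imwrite(f'pics/crop_{n}.png',cv2.resize(cr,None,fx=5,fy=5,interpolation=cv2.INTER_CUBIC))
h=cv2.cvtColor(T['bgr'],cv2.COLOR_BGR2HSV)[175:240,265:365]
m=(h[...,2]<70).astype(np.uint8)
m=cv2.morphologyEx(m,cv2.MORPH_CLOSE,np.ones((15,15)))
cs=max(cv2.findContours(m,0,2)[0],key=cv2.contourArea)
r=cv2.minAreaRect(cs);b=cv2.boxPoints(r)+[265,175];print(b)
P=np.array([onz(T,u,v,.014) for u,v in b]);print(P.round(3),np.linalg.norm(P-np.roll(P,1,0),axis=1))
for nm,u,v,z in(('mug',214,157,.1),('drum',208,213,.098),('pot',413,216,.098),('soy',424,240,.145),('tin',441,234,.058)):print(nm,onz(T,u,v,z).round(3))
E
```

```text
knob [ 0.466266   -0.16034566  0.068     ] [ 0.47518539 -0.15822526  0.06      ]
[[278.8076973  211.96153641]
 [283.88461685 186.57692337]
 [352.15385437 200.23077011]
 [347.07693481 225.61538315]]
[[ 0.453  0.017  0.014]
 [ 0.54   0.002  0.014]
 [ 0.499 -0.233  0.014]
 [ 0.412 -0.218  0.014]] [0.23793872 0.08898745 0.23913198 0.08866795]
mug [0.622 0.225 0.1  ]
drum [0.439 0.236 0.098]
pot [ 0.446 -0.424  0.098]
soy [ 0.371 -0.449  0.145]
tin [ 0.391 -0.526  0.058]
```

View pics/crop_s.png

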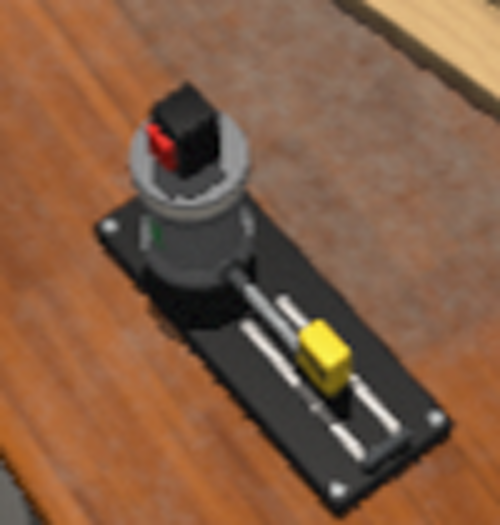

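View pics/crop_t.png

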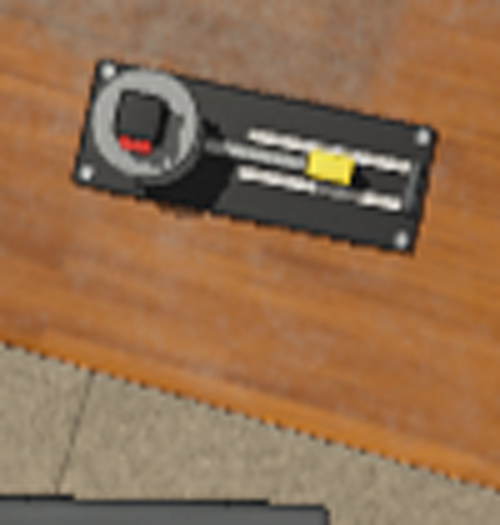

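The crops show the plate, whose fitted size is 239 x 89 mm against 240 x 90 given. The red button faces the robot, at about (135,145) in the top crop, and the knob is at (330,165). The lamp is at about (0.488,-0.040) with yaw -9.9°, and its lock is nearly in. I'll set out now.

```bash
cat > goal.py <<'E'
from h import *
import sys
MAST=np.array([.488,-.040]); YAW=np.radians(-9.9)
LX=np.array([np.cos(YAW),np.sin(YAW)]); LY=np.array([-LX[1],LX[0]])
def to(p):
    o=readout.get_obs(); M=R.from_quat(o['ee_rot']).as_matrix()
    d=M.T@(np.array(p)-o['position']); 
    y=np.degrees(np.arctan2(M[1,1],M[0,1])); w=(-9.9-y+90)%180-90
    print('t',o['clock'],'pos',o['position'].round(4),'shift frac',(d/.4).round(4),'yaw frac',round(-w/60,3),'rows',np.linalg.norm(d)/.0417,'j',o['joint_pos'].round(2),'F',o['ft_force'].round(1))
def kn(a,z): return [*(MAST-LY*a),z]
E
python3 -m crank '[[0.07,-0.061,0,-0.11],[0.14,-0.122,0,-0.22],[0.21,-0.183,0,-0.33],[0.28,-0.244,0,-0.44],[0.35,-0.305,0,-0.55]]' 1
python3 - <<'E'
from goal import *
to(kn(.120,.2)); T=cam('top')
print(proj(T,[[*MAST,.164],kn(.115,.068),[*(MAST-.018*LX),.155]]))
E
```

```text
clock: 0.62
position: [0.2479, -0.4582, 0.2482]
ee_rot: [0.92, 0.391, -0.0, -0.0]
ft_force: [1.2, -0.2, 1.0]
grip_width: 0.999
grasp_force: 0.0
t 0.6167 pos [ 0.2479 -0.4582  0.2482] shift frac [ 0.9208 -0.1259  0.1203] yaw frac -0.568 rows 8.988858350521072 j [ 1.21  0.12 -0.24  1.72  0.03  1.3   0.2 ] F [ 1.2 -0.2  1. ]
[[292.58000881 198.26215322]
 [328.77350417 207.65061153]
 [291.60322001 204.19411009]]
```

```bash
python3 -m crank '[[0.09,-0.012,0,-0.11],[0.18,-0.024,0,-0.22],[0.27,-0.036,0,-0.33],[0.36,-0.048,0,-0.44],[0.45,-0.06,0,-0.55]]' 0.3 30
python3 - <<'E'
from goal import *
to(kn(.121,.2))
E
```

```text
clock: 1.08
position: [0.3564, -0.3128, 0.2484]
ee_rot: [0.772, 0.636, -0.0, 0.0]
ft_force: [-0.1, -0.2, 0.2]
grip_width: 0.647
grasp_force: 0.0
t 1.0833 pos [ 0.3564 -0.3128  0.2484] shift frac [0.4297 0.1987 0.1208] yaw frac -0.018 rows 4.686878154348602 j [ 1.05  0.02 -0.42  1.82  0.01  1.3   0.43] F [-0.1 -0.2  0.2]
```

```bash
python3 -m crank '[[0.085,0.04,0,-0.01],[0.17,0.08,0,-0.02],[0.255,0.12,0,-0.02],[0.34,0.16,0.06,-0.02],[0.43,0.2,0.12,-0.02]]'
python3 -m crank '[[0,0,0,0],[0,0,0,0]]'
python3 - <<'E'
from goal import *
to(kn(.121,.05))
for n,(x,y) in(('scene',(240,110)),('top',(235,140))):
    c=cam(n); cv2.imwrite(f'pics/{n}1.png',cv2.resize(c['bgr'][y:y+130,x:x+140],None,fx=4,fy=4,interpolation=cv2.INTER_CUBIC))
E
```

```text
clock: 1.5
position: [0.4658, -0.1652, 0.2047]
ee_rot: [0.767, 0.642, 0.001, 0.002]
ft_force: [-0.0, -0.7, -0.6]
grip_width: 0.652
grasp_force: 0.0
clock: 1.67
position: [0.4644, -0.1643, 0.203]
ee_rot: [0.765, 0.644, -0.0, -0.001]
ft_force: [-0.6, -0.9, 0.2]
grip_width: 0.649
grasp_force: 0.0
t 1.6667 pos [ 0.4644 -0.1643  0.203 ] shift frac [0.0134 0.0055 0.3826] yaw frac 0.001 rows 3.672443579294409 j [ 0.83  0.12 -0.61  1.83  0.07  1.21  0.02] F [-0.6 -0.9  0.2]
```

View pics/scene1.png

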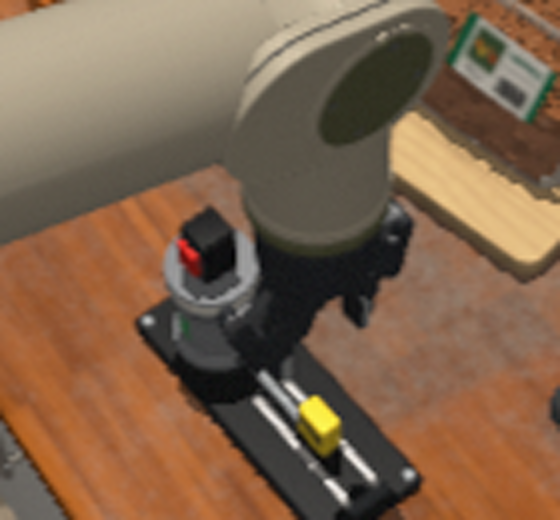

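The view shows the gripper hovering above and behind the knob, with the fingers either side of the knob line and clear of the lamp. I'll descend in two stages.

```bash
python3 -m crank '[[0.013,0.005,0.04,0],[0.013,0.005,0.08,0],[0.013,0.005,0.12,0],[0.013,0.005,0.16,0],[0.013,0.005,0.2,0]]'
python3 -m crank '[[0,0,0.04,0],[0,0,0.08,0],[0,0,0.12,0],[0,0,0.15,0],[0,0,0.18,0]]'
python3 -m crank '[[0,0,0,0],[0,0,0,0]]'
python3 - <<'E'
from goal import *
to(kn(.121,.05))
c=cam('top');s=cam('scene')
cv2.imwrite('pics/k2.png',np.hstack([cv2.resize(s['bgr'][110:240,240:340],None,fx=3.9,fy=3.9),cv2.resize(c['bgr'][140:270,265:365],None,fx=3.9,fy=3.9)]))
E
```

```text
clock: 2.18
position: [0.4669, -0.1637, 0.1242]
ee_rot: [0.768, 0.641, -0.0, 0.001]
ft_force: [0.1, 0.7, -1.0]
grip_width: 0.654
grasp_force: 0.0
clock: 2.6
position: [0.467, -0.1631, 0.0518]
ee_rot: [0.767, 0.641, -0.0, 0.001]
ft_force: [-0.8, -0.3, -0.0]
grip_width: 0.65
grasp_force: 0.0
clock: 2.77
position: [0.467, -0.162, 0.0522]
ee_rot: [0.767, 0.642, -0.0, -0.0]
ft_force: [0.4, 0.4, 0.0]
grip_width: 0.652
grasp_force: 0.0
t 2.7667 pos [ 0.467  -0.162   0.0522] shift frac [ 0.0071 -0.0007  0.0054] yaw frac -0.004 rows 0.08581225069899517 j [ 0.76  0.32 -0.58  1.98  0.22  0.91 -0.11] F [0.4 0.4 0. ]
```

View pics/k2.png

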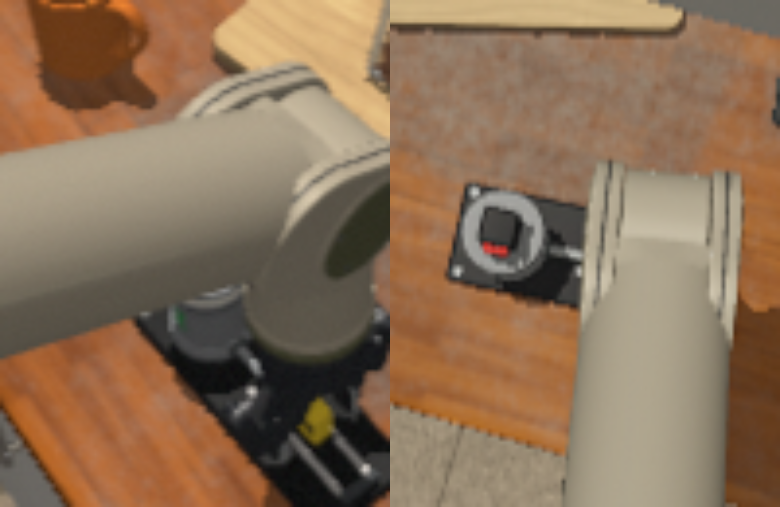

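The knob sits between the fingers, at about (318,415) in the left half, and the lamp is untouched. I'll close on it.

```bash
python3 -m crank '[[0.005,0,0.004,0],[0.005,0,0.004,0],[0.005,0,0.004,0],[0.005,0,0.004,0],[0.005,0,0.004,0]]' -1 30
python3 -m crank '[[0,0,0,0],[0,0,0,0],[0,0,0,0]]'
python3 - <<'E'
from goal import *
to(kn(.155,.05)); print(R.from_quat(readout.get_obs()['ee_rot']).as_matrix()[:,0].round(3))
E
```

```text
clock: 3.28
position: [0.4708, -0.1601, 0.0517]
ee_rot: [0.767, 0.642, 0.002, 0.003]
ft_force: [14.9, -1.9, -9.2]
grip_width: 0.209
grasp_force: 36.2
clock: 3.53
position: [0.4708, -0.1601, 0.0517]
ee_rot: [0.767, 0.642, 0.002, 0.003]
ft_force: [15.6, -2.1, -8.6]
grip_width: 0.206
grasp_force: 36.2
t 3.5333 pos [ 0.4708 -0.1601  0.0517] shift frac [-0.0844 -0.009   0.0042] yaw frac -0.003 rows 0.8149650141326666 j [ 0.76  0.32 -0.58  1.98  0.22  0.9  -0.12] F [15.6 -2.1 -8.6]
[0.175 0.985 0.   ]
```

```bash
python3 -m crank '[[-0.02,0.009,0,0],[-0.04,0.009,0,0],[-0.06,0.009,0,0],[-0.08,0.009,0,0],[-0.1,0.009,0,0]]'
python3 -m crank '[[0,0,0,0],[0,0,0,0],[0,0,0,0]]'
python3 - <<'E'
from goal import *
to(kn(.155,.05))
E
```

```text
clock: 3.95
position: [0.4652, -0.1942, 0.0514]
ee_rot: [0.766, 0.643, 0.003, -0.002]
ft_force: [0.1, 47.4, 20.8]
grip_width: 0.204
grasp_force: 40.6
clock: 4.2
position: [0.4653, -0.1937, 0.0514]
ee_rot: [0.765, 0.644, 0.002, -0.002]
ft_force: [-3.7, 23.8, 16.0]
grip_width: 0.203
grasp_force: 40.1
t 4.2 pos [ 0.4653 -0.1937  0.0514] shift frac [ 0.0007 -0.01    0.0036] yaw frac 0.001 rows 0.1022828424748328 j [ 0.81  0.34 -0.57  1.95  0.22  0.91 -0.04] F [-3.7 23.8 16. ]
```

The knob moved 34 mm and stopped with 24 N at the expected 155 mm, so it is at its end stop. I'll release it and rise.

```bash
python3 -m crank '[[0.008,0,0,0],[0.008,0,0,0],[0.008,0,0,0],[0.008,0,0,0],[0.008,0,0,0]]' 0.4 30
python3 -m crank '[[0,0,-0.06,0],[0,0,-0.15,0],[0,0,-0.25,0],[0,0,-0.35,0],[0,0,-0.45,0]]'
python3 -m crank '[[0,0,0,0],[0,0,0,0]]'
python3 - <<'E'
from goal import *
to([*(MAST+.0035*LX),.23])
for n in('scene','top'):
    c=cam(n);b=blobs(c,(22,120,100),(34,255,255));print(n,b,[onz(c,*x[1],.062).round(3) for x in b], proj(c,[kn(.155,.068)]))
E
```

```text
clock: 4.62
position: [0.4644, -0.1972, 0.0506]
ee_rot: [0.767, 0.642, -0.0, 0.0]
ft_force: [-0.4, -0.0, 1.5]
grip_width: 0.7
grasp_force: 0.0
clock: 5.03
position: [0.4641, -0.1967, 0.2325]
ee_rot: [0.767, 0.642, -0.0, 0.0]
ft_force: [0.9, -0.8, 0.0]
grip_width: 0.706
grasp_force: 0.0
clock: 5.2
position: [0.4656, -0.1973, 0.2329]
ee_rot: [0.767, 0.642, 0.001, 0.002]
ft_force: [0.5, -0.7, -0.3]
grip_width: 0.701
grasp_force: 0.0
t 5.2 pos [ 0.4656 -0.1973  0.2329] shift frac [ 0.3971 -0.0053  0.0065] yaw frac -0.004 rows 3.8103881519288176 j [ 0.87  0.12 -0.6   1.77  0.07  1.27  0.08] F [ 0.5 -0.7 -0.3]
scene [([322, 217, 11, 15, 96], [327.0, 223.5])] [array([ 0.464, -0.194,  0.062])] [[326.03146932 222.88564393]]
top [] [] [[340.68144    210.04283702]]
```

The scene mask puts the knob at (327,223), or (0.464,-0.194), which matches the end stop. Now I'll go over the lamp head.

```bash
python3 -m crank '[[0.08,-0.002,0,0],[0.16,-0.004,0,0],[0.24,-0.005,0,0],[0.32,-0.005,0,0],[0.397,-0.005,0,0]]' 0.4
python3 -m crank '[[0,0,0,0],[0,0,0,0]]'
python3 - <<'E'
from goal import *
to([*(MAST+.0035*LX),.14])
c=cam('top');s=cam('scene')
cv2.imwrite('pics/g3.png',np.hstack([cv2.resize(s['bgr'][110:240,240:340],None,fx=3.9,fy=3.9),cv2.resize(c['bgr'][140:270,240:340],None,fx=3.9,fy=3.9)]))
E
```

```text
clock: 5.72
position: [0.4896, -0.0383, 0.229]
ee_rot: [0.767, 0.642, -0.001, -0.001]
ft_force: [0.9, 0.0, 0.6]
grip_width: 0.701
grasp_force: 0.0
clock: 5.88
position: [0.4898, -0.0383, 0.2291]
ee_rot: [0.765, 0.644, -0.001, -0.001]
ft_force: [0.4, -0.5, -0.3]
grip_width: 0.702
grasp_force: 0.0
t 5.8833 pos [ 0.4898 -0.0383  0.2291] shift frac [-0.0052  0.0055  0.2229] yaw frac 0.0 rows 2.1389503669673973 j [ 0.69  0.11 -0.74  1.8   0.07  1.27 -0.24] F [ 0.4 -0.5 -0.3]
```

View pics/g3.png

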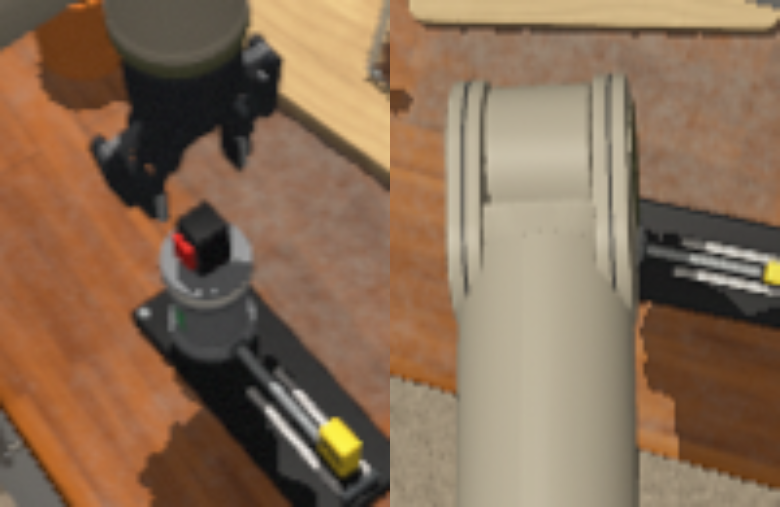

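The gripper hangs over the grip (about (205,235) in the left half) with the fingers on the button side and the rear side. I'll descend.

```bash
python3 -m crank '[[-0.005,0.005,0.04,0],[-0.005,0.005,0.09,0],[-0.005,0.005,0.14,0],[-0.005,0.005,0.18,0],[-0.005,0.005,0.22,0]]'
python3 -m crank '[[0,0,0,0],[0,0,0,0],[0,0,0,0]]'
python3 - <<'E'
from goal import *
to([*(MAST+.0028*LX),.14])
E
```

```text
clock: 6.4
position: [0.4913, -0.0439, 0.1409]
ee_rot: [0.767, 0.641, -0.001, -0.0]
ft_force: [0.3, 0.1, 0.2]
grip_width: 0.701
grasp_force: 0.0
clock: 6.65
position: [0.4923, -0.0429, 0.1432]
ee_rot: [0.767, 0.642, 0.0, 0.0]
ft_force: [-0.1, -1.1, -0.3]
grip_width: 0.7
grasp_force: 0.0
t 6.65 pos [ 0.4923 -0.0429  0.1432] shift frac [ 0.0053 -0.0049  0.008 ] yaw frac -0.004 rows 0.10288519063450387 j [ 0.66  0.21 -0.73  1.9   0.15  1.09 -0.3 ] F [-0.1 -1.1 -0.3]
```

```bash
python3 -m crank '[[0.003,-0.002,0.004,0],[0.003,-0.002,0.004,0],[0.003,-0.002,0.004,0],[0.003,-0.002,0.004,0],[0.003,-0.002,0.004,0]]' -1 60
python3 -m crank '[[0,0,0,0],[0,0,0,0],[0,0,0,0]]'
python3 - <<'E'
from goal import *
to([*(MAST+.0028*LX),.14]); print(readout.get_obs()['grip_width']*85)
E
```

```text
clock: 7.07
position: [0.4926, -0.041, 0.142]
ee_rot: [0.767, 0.642, 0.001, 0.001]
ft_force: [4.6, -1.1, 6.1]
grip_width: 0.345
grasp_force: 60.5
clock: 7.32
position: [0.4926, -0.0411, 0.142]
ee_rot: [0.767, 0.642, 0.001, 0.001]
ft_force: [4.8, -1.5, 6.0]
grip_width: 0.345
grasp_force: 60.5
t 7.3167 pos [ 0.4926 -0.0411  0.142 ] shift frac [ 0.0006 -0.0049  0.0051] yaw frac -0.004 rows 0.0676210100904821 j [ 0.66  0.21 -0.73  1.9   0.16  1.09 -0.31] F [ 4.8 -1.5  6. ]
29.28674984658446
```

```bash
python3 -m crank '[[0,0,-0.005,0],[0,0,-0.01,0],[0,0,-0.015,0],[0,0,-0.02,0],[0,0,-0.025,0]]'
python3 -m crank '[[0,0,0,0],[0,0,0,0]]'
```

```text
clock: 7.73
position: [0.4925, -0.041, 0.1513]
ee_rot: [0.767, 0.642, 0.001, 0.001]
ft_force: [8.2, -1.0, -2.4]
grip_width: 0.343
grasp_force: 60.0
clock: 7.9
position: [0.4925, -0.041, 0.1514]
ee_rot: [0.767, 0.642, 0.001, 0.001]
ft_force: [7.5, -0.2, -2.0]
grip_width: 0.341
grasp_force: 60.1
```

The head follows freely at about 2 N. I'll keep pulling.

```bash
python3 -m crank '[[0,0.004,-0.025,0],[0,0.004,-0.05,0],[0,0.004,-0.075,0],[0,0.004,-0.1,0],[0,0.004,-0.125,0]]'
python3 -m crank '[[0,0,-0.025,0],[0,0,-0.05,0],[0,0,-0.075,0],[0,0,-0.1,0],[0,0,-0.125,0]]'
python3 -m crank '[[0,0,-0.01,0],[0,0,-0.02,0],[0,0,-0.03,0],[0,0,-0.035,0],[0,0,-0.035,0]]'
python3 -m crank '[[0,0,0,0],[0,0,0,0]]'
```

```text
clock: 8.32
position: [0.4928, -0.0411, 0.2018]
ee_rot: [0.767, 0.642, -0.0, -0.0]
ft_force: [2.0, 1.5, -2.4]
grip_width: 0.347
grasp_force: 60.9
clock: 8.73
position: [0.4928, -0.0411, 0.2516]
ee_rot: [0.767, 0.642, -0.0, -0.0]
ft_force: [2.4, 0.6, -8.4]
grip_width: 0.342
grasp_force: 61.7
clock: 9.15
position: [0.4925, -0.0412, 0.2626]
ee_rot: [0.767, 0.642, -0.0, -0.001]
ft_force: [8.8, 0.7, -26.9]
grip_width: 0.341
grasp_force: 65.8
clock: 9.32
position: [0.4925, -0.0412, 0.2626]
ee_rot: [0.767, 0.642, -0.0, -0.001]
ft_force: [8.9, 0.5, -26.2]
grip_width: 0.344
grasp_force: 65.8
```

The force went 2 N, then 8 N, then a hard stop after 120.6 mm of travel, so both tubes are fully out. I'll hold briefly, check the knob and hand in.

```bash
python3 -m crank '[[0,0,0,0],[0,0,0,0],[0,0,0,0],[0,0,0,0],[0,0,0,0]]'
python3 - <<'E'
from h import *
from workcell import manip
c=cam('scene');print(blobs(c,(22,120,100),(34,255,255)))
print(manip.hand_in())
E
```

```text
clock: 9.73
position: [0.4925, -0.0412, 0.2626]
ee_rot: [0.767, 0.642, -0.0, -0.001]
ft_force: [8.9, -0.1, -26.7]
grip_width: 0.342
grasp_force: 65.8
[([322, 217, 11, 15, 98], [327.1, 223.5])]
the job is handed in; nothing more can be done
None
```

The job is handed in with the lock at its end stop and the lamp held by its grip at the second stop (120.6 mm of lift, 65.8 N grip), clear of the bystanders as far as I saw; the hand-in gave no verdict.

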